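# Change over the solvent bottles at the chromatograph

### The arm

A 6-joint arm with a two-finger parallel gripper is mounted at the origin on the work surface. World frame = base frame: x ahead of the robot, y to its left, z up, the work surface at z = 0. Lengths are in m, angles in rad, forces in N, time in s.
With the tool pointing down it reaches from about 0.35 to 0.975 m from the base axis. Payload 4.9 kg.
Tool frame: the origin (TCP) lies midway between the tips of the shut fingers; the grasp point (between the pads) lies ctrl.tcp_to_grasp behind it (ctrl.tcp_to_grasp is the distance from the TCP to the grasp point, in m); z points along the fingers, y is the direction in which the jaws open and shut (so a half turn about z gives the same grasp; the last joint's range is limited). The gripper opens to 85 mm and grips with 20 to 120 N. Pads are 22 mm wide; open, the fingers measure 114 mm over their backs; the gripper's body (76 mm by 85 mm) begins 54 mm behind the grasp point. The pads swing forward as they close: fully open they stand 13 mm farther back than shut.
Start: joints at [-1.358, 0.053, 1.613, -0, 1.476, -0.119], TCP at [0.204, -0.591, 0.231] pointing down, gripper open.
Joint ranges: [-3.01, 3.01], [-1.01, 2.22], [0.06, 2.58], [-1.02, 4.17], [0.09, 2.62], [-3.14, 3.14]. Speed limits (rad/s): [2.57, 2.57, 3.14, 3.14, 3.14, 3.14].

### API

Orientations are given as a rotation vector (axis times angle).
In Python, from station import ctrl, get_image, calibration, finish_job, models gives the robot as it stands.
- The arm moves only by the shell command python3 -m creep 'ROWS' [FORCE]. ROWS is JSON, a list of rows, each a list of 7 numbers: the opening, from 0 (shut) to 1 (fully open), then the shift along the tool's x, y, z in m, then the turn, a rotation vector about the tool's x, y, z in degrees. A call has 1 to 20 rows; each row shifts and turns the commanded pose from where the row before left it, along the tool's axes as they then stand; what a row does not reach is not made up. A row lasts 1/10 s, in which the tool goes at most 50 mm and 8.59 degrees, less where a joint would pass 70% of its speed; a pose out of reach is approached as far as the arm can. A call with a gripper value outside its range is refused whole. The fingers move at their own pace and stop on an object; FORCE is the grip in N (left out, the last holds). Time passes only in rows, so rows that do not move let the fingers close. It gives the time, the measured TCP pose, the force and the opening at its end, in the units of the state.
- ctrl.get_obs(): the state, without advancing time (a new reading comes with each control period).
- get_image(name): name is "scene" or "top" or "wrist"; returns the picture (384x512x3 uint8, red, green, blue); there is no depth.
- calibration(name): a dict with "mtx" (3x3 intrinsics, pixels), "R" (3x3) and "t" (3): a world point X has camera coordinates R X + t. Camera axes: x right, y down, z forward; pixel columns grow to the right and rows downward; lengths in m; the calibration is good to about 2 mm. The wrist camera is an equidistant fisheye: a pixel r from the principal point sees the ray r / f radians off the axis. A picture is of the moment at which its call begins: read the wrist's pose just before it. calibration takes no time and is no camera call; for the wrist camera it gives the pose at the moment of the call.
- finish_job(): hands the job in, once; it reports no verdict.
Trained networks look in the newest picture that a camera, given by its name, has taken for a name from the list of things; names that differ only in an ending like _2 or _b are one class to them, and where a whole thing is asked for, a point or a joint stands for the part that bears it (a point fixed in the world has none). Each returns a list of dicts, best first, with "conf" (0 to 1); they miss things now and then, are a little off and sometimes report something else, mostly with a low value. They report only what shows in the picture. A call takes as long as a camera call. They do not tell look-alikes from the thing itself.
- models.search_frame(camera, name): "extent" ([left, top, right, bottom] in pixels, round what is visible of it).
The state is a dict: "t": time; "q": joint angles; "dq": joint speeds; "effort": joint torques, N m; "tool_pos": TCP position; "tool_rot": TCP orientation; "contact_force": force on the tool from outside, world axes, zero at the start; "wrist_torque": the same for the moment, N m; "opening": finger opening in m.
Only numpy, scipy, OpenCV 4.12 (cv2) and the standard library are available. Lean on these libraries where they do the work, as an engineer would, in place of code of your own. Each camera call takes 0.05 s, during which the arm holds its last target. There are 200 camera calls.

### The job

Change over the amber solvent bottles: take the spent one with the black cap out of the blue dish and stand it in the grey return tray, and stand the amber bottles with the blue, yellow and red caps each in the spill dish of its cap's colour. They are glass, so set them down upright, flat on the dish floor, and do not drop them; leave the white bottles standing where they are, even though their caps look the same.

Things in the scene. Friction and masses are not known exactly. Their poses are not given: they have to be found in the camera images.
- bottle_blue_mid (a point): Full solvent bottle: amber-brown body, blue cap; upright round bottle, 80 mm tall overall: straight body 42 mm in diameter up to 52 mm, a short sloping shoulder, then a screw cap 31 mm in diameter from 62 to 80 mm; about 60 to 130 g; closed, nothing spills. This point is on its axis, 40 mm above its underside (half-way up); its z axis points up towards the cap. Stands on the bench.
- bottle_yellow_mid (a point): Full solvent bottle: amber-brown body, yellow cap; upright round bottle, 80 mm tall overall: straight body 42 mm in diameter up to 52 mm, a short sloping shoulder, then a screw cap 31 mm in diameter from 62 to 80 mm; about 60 to 130 g; closed, nothing spills. This point is on its axis, 40 mm above its underside (half-way up); its z axis points up towards the cap. Stands on the bench.
- bottle_red_mid (a point): Full solvent bottle: amber-brown body, red cap; upright round bottle, 80 mm tall overall: straight body 42 mm in diameter up to 52 mm, a short sloping shoulder, then a screw cap 31 mm in diameter from 62 to 80 mm; about 60 to 130 g; closed, nothing spills. This point is on its axis, 40 mm above its underside (half-way up); its z axis points up towards the cap. Stands on the bench.
- bottle_spent_mid (a point): Spent solvent bottle: amber-brown body, black cap; upright round bottle, 80 mm tall overall: straight body 42 mm in diameter up to 52 mm, a short sloping shoulder, then a screw cap 31 mm in diameter from 62 to 80 mm; about 60 to 130 g; closed, nothing spills. This point is on its axis, 40 mm above its underside (half-way up); its z axis points up towards the cap. At the start it stands in the blue dish.
- dish_blue: Round blue spill dish, fixed to the bench: 74 mm outside, 66 mm inside diameter, 12 mm high, floor 4 mm thick. Origin at the centre of its underside, on the bench; z up.
- dish_yellow: Round yellow spill dish, fixed to the bench: 74 mm outside, 66 mm inside diameter, 12 mm high, floor 4 mm thick. Origin at the centre of its underside, on the bench; z up.
- dish_red: Round red spill dish, fixed to the bench: 74 mm outside, 66 mm inside diameter, 12 mm high, floor 4 mm thick. Origin at the centre of its underside, on the bench; z up.
- return_tray: Square light-grey return tray, fixed to the bench: 80 x 80 mm outside, 72 x 72 mm inside, 12 mm high, floor 4 mm thick. Origin at the centre of its underside, on the bench; x and y along its sides, z up.
- white_blue_mid (a point): Bystander: white-bodied bottle with a blue cap, otherwise of the same shape: upright round bottle, 80 mm tall overall: straight body 42 mm in diameter up to 52 mm, a short sloping shoulder, then a screw cap 31 mm in diameter from 62 to 80 mm; about 60 to 130 g; closed, nothing spills. This point is on its axis, 40 mm above its underside (half-way up); its z axis points up towards the cap. Stands on the bench and is to stay there.
- white_yellow_mid (a point): Bystander: white-bodied bottle with a yellow cap, otherwise of the same shape: upright round bottle, 80 mm tall overall: straight body 42 mm in diameter up to 52 mm, a short sloping shoulder, then a screw cap 31 mm in diameter from 62 to 80 mm; about 60 to 130 g; closed, nothing spills. This point is on its axis, 40 mm above its underside (half-way up); its z axis points up towards the cap. Stands on the bench and is to stay there.
Not all that is in view belongs to the job. Leave any green or purple look-alike of the part that bears bottle_spent_mid alone.

How it is judged:
By the outcome, as a careful person would: the job done as asked, in the order asked, and still so for the second after the job is handed in, with the robot touching nothing.
It also fails if it takes over 118 s, if anything falls off the work surface, if the arm or the gripper's body presses on something with over 40 N, if the wrist force passes 120 N, or if a joint passes its speed limit or range.

## Working session

There is one attempt and no reset: what is moved stays moved. The work goes in short steps, Python scripts to look and compute and a shell command to move; the robot and the scene stay as the last step left them, time stands still between calls to the robot, and variables do not carry over. Pictures are saved under pics/ and viewed, about 12 in all and at most 16, crops included, and the job is handed in when it is done.

```bash
mkdir -p pics; ls
python3 - <<'E'
from station import ctrl,get_image,calibration,models
import cv2
for n in("top","scene"):
    cv2.imwrite(f"pics/{n}0.png",get_image(n)[:,:,::-1])
    c=calibration(n);print(n,c)
    for k in ["dish_blue","dish_yellow","dish_red","return_tray","bottle_blue_mid","bottle_spent_mid","white_blue_mid"] if n=="top" else []:
        print(k,[( [round(float(v)) for v in d["extent"]],round(float(d["conf"]),2)) for d in models.search_frame(n,k)])
o=ctrl.get_obs();print(o);print(ctrl.tcp_to_grasp)
E
```

```text
pics
top {'mtx': array([[496.36762673,   0.        , 251.8711492 ],
       [  0.        , 496.36762673, 187.71732515],
       [  0.        ,   0.        ,   1.        ]]), 'R': array([[-0.03500248, -0.99936707, -0.00634648],
       [-0.9728886 ,  0.03552636, -0.2285293 ],
       [ 0.22861013, -0.00182468, -0.97351635]]), 't': array([0.03235004, 0.5015478 , 0.98989442])}
dish_blue [([164, 209, 199, 242], 0.59), ([98, 218, 126, 240], 0.15)]
dish_yellow [([245, 207, 279, 240], 0.77)]
dish_red [([382, 130, 414, 164], 0.86), ([244, 206, 279, 237], 0.17)]
return_tray [([197, 130, 234, 166], 0.6)]
bottle_blue_mid [([394, 189, 421, 211], 0.7)]
bottle_spent_mid [([170, 214, 194, 235], 0.88), ([121, 170, 144, 195], 0.8), ([196, 255, 218, 276], 0.75), ([157, 162, 181, 189], 0.63)]
white_blue_mid [([294, 122, 314, 148], 0.78)]
scene {'mtx': array([[402.61670445,   0.        , 257.45017679],
       [  0.        , 402.61670445, 186.04791277],
       [  0.        ,   0.        ,   1.        ]]), 'R': array([[ 0.84075172,  0.54140651,  0.0039428 ],
       [ 0.4115684 , -0.63436029, -0.65436876],
       [-0.35177835,  0.55178439, -0.75616532]]), 't': array([-0.42508613, -0.15857561,  1.10657185])}
{'t': 0.45, 'q': array([-1.35801291e+00,  5.27609528e-02,  1.61298103e+00, -6.38507201e-06,
        1.47598202e+00, -1.19025203e-01]), 'dq': array([-0.00141701,  0.00090803, -0.00255672, -0.0015989 ,  0.0003105 ,
        0.00074979]), 'effort': array([ 3.88896078e-04, -3.93126118e+01, -3.69910419e+01,  9.22149934e-05,
        1.91605526e-03, -1.40531490e-06]), 'tool_pos': array([ 0.2035693 , -0.59086634,  0.23121729]), 'tool_rot': array([-3.09832749e+00, -5.18795412e-01,  1.96412403e-05]), 'contact_force': array([ 0.11509184, -1.33574953,  0.66657412]), 'wrist_torque': array([ 0.01584366,  0.04935724, -0.00655191]), 'opening': 0.08547102449417404}
0.0187
```

Run:
```python
import cv2
a=cv2.imread("pics/top0.png")[100:300,80:440];cv2.imwrite("pics/topc.png",cv2.resize(a,None,fx=2.2,fy=2.2,interpolation=2))
a=cv2.imread("pics/scene0.png");cv2.imwrite("pics/scenec.png",cv2.resize(a,None,fx=1.5,fy=1.5,interpolation=2))
```

```text
(no output)
```

View pics/topc.png

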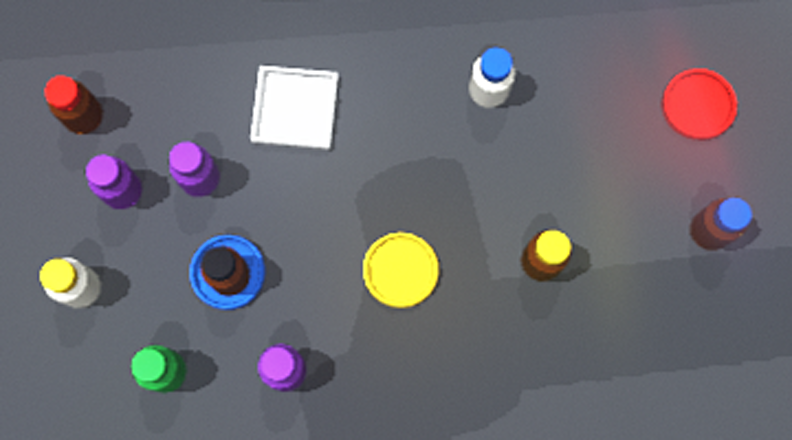

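View pics/scenec.png

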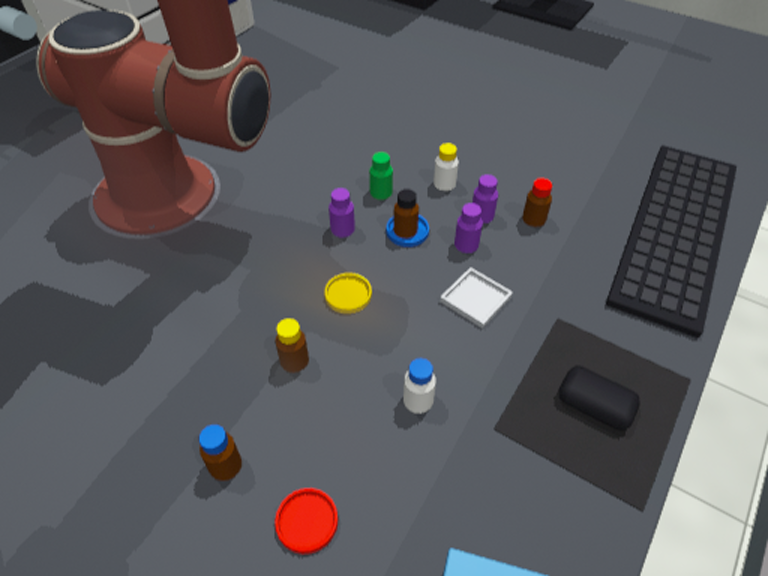

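Candidates (full-picture pixels in top):
- **Spent:** black cap on amber in the blue dish at (179,222). Look-alikes are purple at (127,177), (165,171) and (208,267), and green at (151,267).
- **Red:** amber at (109,143).
- **Yellow:** amber at (330,212). The white yellow-capped bottle at (107,225) stays.
- **Blue:** amber at (412,199). The white blue-capped bottle at (305,130) stays.

The keyboard and the rest are not part of the job.

```bash
cat > h.py <<'E'
import numpy as np,cv2
from station import ctrl,get_image,calibration,models
def ray(n,u,v,z,c=None):
    c=c or calibration(n);R,t=np.array(c["R"]),np.array(c["t"])
    d=R.T@np.linalg.inv(c["mtx"])@[u,v,1];o=-R.T@t
    return (o+d*(z-o[2])/d[2])[:2]
def proj(n,X):
    c=calibration(n);p=c["mtx"]@(c["R"]@np.array(X)+c["t"]);return p[:2]/p[2]
def blobs(img,lo,hi,amin):
    h=cv2.cvtColor(img,cv2.COLOR_RGB2HSV);m=cv2.inRange(h,lo,hi)
    k,l,s,c=cv2.connectedComponentsWithStats(m)
    return [(c[i],s[i]) for i in range(1,k) if s[i,4]>=amin]
E
python3 - <<'E'
from h import *
rng={"red":((0,180,140),(6,255,255)),"yellow":((24,150,140),(34,255,255)),"blue":((100,140,120),(118,255,255)),"purple":((132,120,90),(155,255,255)),"green":((50,120,80),(75,255,255)),"tray":((0,0,205),(180,30,255))}
for n in("top","scene"):
    im=cv2.imread(f"pics/{n}0.png")[:,:,::-1].copy()
    for k,(a,b) in rng.items():
        for c,s in blobs(im,a,b,60):
            print(n,k,c.round(1),s[:5],"z.072",ray(n,*c,.072).round(4),"z.01",ray(n,*c,.010).round(4))
    cr={"top":(165,205,200,240),"scene":(245,120,300,165)}[n]
    g=im[cr[1]:cr[3],cr[0]:cr[2]].max(2);m=(g<45).astype(np.uint8)
    k,l,s,c=cv2.connectedComponentsWithStats(m)
    for i in range(1,k):
        if s[i,4]>40: u=c[i]+cr[:2];print(n,"black",u.round(1),s[i],ray(n,*u,.076))
E
```

```text
top red [398.  146.6] [382 131  33  31 765] z.072 [ 0.5772 -0.2982] z.01 [ 0.5966 -0.3176]
top red [107.5 141.5] [101 135  14  15 166] z.072 [0.6116 0.3187] z.01 [0.6331 0.3374]
top yellow [331.1 212. ] [324 205  16  15 192] z.072 [ 0.442  -0.1467] z.01 [ 0.453  -0.1567]
top yellow [261.7 222.3] [245 206  34  34 907] z.072 [ 0.4256 -0.0032] z.01 [ 0.4356 -0.0044]
top yellow [105.6 224.8] [ 98 218  16  15 184] z.072 [0.432  0.3169] z.01 [0.4425 0.3354]
top blue [380.7  53.3] [358  21  58  51 393] z.072 [ 0.7951 -0.2821] z.01 [ 0.8279 -0.3004]
top blue [479.6  49. ] [476  22   9  54 135] z.072 [ 0.797  -0.5023] z.01 [ 0.8299 -0.5343]
top blue [305.1 128.5] [299 121  14  15 168] z.072 [ 0.6252 -0.1041] z.01 [ 0.6475 -0.1116]
top blue [413.5 196.8] [406 190  16  15 172] z.072 [ 0.4677 -0.3191] z.01 [ 0.4803 -0.3398]
top blue [183.3 223.7] [166 207  34  34 531] z.072 [0.4286 0.1575] z.01 [0.4388 0.1662]
top purple [166.8 176.2] [157 164  21  25 383] z.072 [0.5304 0.1917] z.01 [0.5469 0.2026]
top purple [129.6 181.7] [119 170  23  25 373] z.072 [0.5214 0.2696] z.01 [0.5373 0.2852]
top purp
[... 1584 characters left out ...]
] [492 138  20  66 704] z.072 [0.9515 0.3222] z.01 [0.9646 0.3973]
scene tray [317.3 197.9] [295 179  46  37 755] z.072 [0.6283 0.0436] z.01 [0.6111 0.0927]
scene tray [495.9 233.7] [ 473  198   39   71 1915] z.072 [0.9672 0.1546] z.01 [0.9817 0.214 ]
scene tray [482.2 299.4] [ 449  254   63   93 3711] z.072 [ 0.9768 -0.0041] z.01 [0.9922 0.0405]
scene tray [505.5 324.6] [499 297  13  53 163] z.072 [ 1.0203 -0.0295] z.01 [1.0398 0.0127]
scene tray [461.3 359.6] [ 427  325   69   59 2762] z.072 [ 0.9726 -0.1278] z.01 [ 0.9877 -0.0947]
scene tray [495.1 367.2] [490 351  11  33 112] z.072 [ 1.0203 -0.1106] z.01 [ 1.0398 -0.0759]
scene black [270.2 135. ] [20 10 12  9 68] [0.44267751 0.15435972]
```

Top and scene positions agree to a few mm. The present tool yaw suits every grasp, since the jaws close across the line of neighbours. I'm going above the spent bottle.

```bash
cat >> h.py <<'E'
from scipy.spatial.transform import Rotation as Ro
def to(x,y,z=None):
    o=ctrl.get_obs();p=o["tool_pos"];R=Ro.from_rotvec(o["tool_rot"]).as_matrix()
    d=R.T@(np.array([x,y,p[2] if z is None else z])-p);print("t",round(o["t"],2),"p",p.round(4),"tool shift",d.round(4),"rows",round(np.linalg.norm(d)/.05,1),"F",o["contact_force"].round(1),"open",round(o["opening"],4))
E
python3 -m creep '[[1,0.0292,-0.0392,0,0,0,0],[1,0.0292,-0.0392,0,0,0,0],[1,0.0292,-0.0392,0,0,0,0],[1,0.0292,-0.0392,0,0,0,0],[1,0.0292,-0.0392,0,0,0,0],[1,0.0292,-0.0392,0,0,0,0],[1,0.0292,-0.0392,0,0,0,0],[1,0.0292,-0.0392,0,0,0,0],[1,0.0292,-0.0392,0,0,0,0],[1,0.0292,-0.0392,0,0,0,0],[1,0.0292,-0.0392,0,0,0,0],[1,0.0292,-0.0392,0,0,0,0],[1,0.0292,-0.0392,0,0,0,0],[1,0.0292,-0.0392,0,0,0,0],[1,0.0292,-0.0392,0,0,0,0],[1,0.0292,-0.0392,0,0,0,0],[1,0,0,0,0,0,0],[1,0,0,0,0,0,0]]' 40
python3 - <<'E'
from h import *
to(.441,.155)
c=calibration("wrist");im=get_image("wrist");cv2.imwrite("pics/w1.png",im[:,:,::-1]);print(c)
E
```

```text
t: 2.25
tool_pos: [0.4408, 0.1552, 0.2311]
tool_rot: [3.097, 0.523, -0.001]
contact_force: [0.3, -0.3, 0.9]
opening: 0.0853
t 2.25 p [0.4408 0.1552 0.2311] tool shift [ 0.0001  0.0002 -0.    ] rows 0.0 F [ 0.3 -0.3  0.9] open 0.0853
{'mtx': array([[297.31863964,   0.        , 252.73476919],
       [  0.        , 297.31863964, 191.59461242],
       [  0.        ,   0.        ,   1.        ]]), 'R': array([[ 3.28198839e-01, -9.44608433e-01,  6.55584307e-04],
       [-9.12338415e-01, -3.16806795e-01,  2.59368602e-01],
       [-2.44794075e-01, -8.57225889e-02, -9.65778183e-01]]), 't': array([0.00101886, 0.4167951 , 0.49977713])}
```

View pics/w1.png

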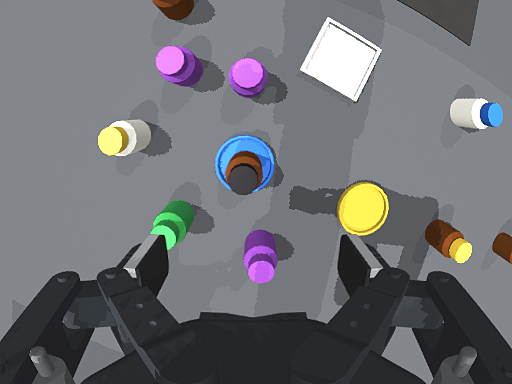

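The wrist view shows the black cap centred at about (243,180) inside the blue dish, dish centre about (245,163). The tray is at (341,60), the yellow dish at (363,208), and the purple and green bottles are clear of both fingers. Next I'll locate these with the fisheye model.

```bash
cat >> h.py <<'E'
def wray(u,v,z,c):
    f=c["mtx"][0,0];a=np.array([u-c["mtx"][0,2],v-c["mtx"][1,2]]);r=np.hypot(*a)+1e-9
    d=np.r_[a/r*np.sin(r/f),np.cos(r/f)];R=np.array(c["R"]);d=R.T@d;o=-R.T@np.array(c["t"])
    return (o+d*(z-o[2])/d[2])[:2].round(4)
E
python3 - <<'E'
from h import *
c=calibration("wrist");im=cv2.imread("pics/w1.png")
g=im[150:215,215:275].max(2);k,l,s,ce=cv2.connectedComponentsWithStats((g<60).astype(np.uint8))
for i in range(1,k):
    if s[i,4]>100:print(ce[i]+[215,150],s[i],wray(*(ce[i]+[215,150]),.078,c))
for u,v,z,n in((243,180,.08,"cap"),(245,163,.008,"bdish"),(341,60,.012,"tray"),(363,208,.01,"ydish")):print(n,wray(u,v,z,c))
print(ray("top",179,221,.08))
E
```

```text
cap [0.4359 0.1621]
bdish [0.4412 0.1636]
tray [0.6052 0.0946]
ydish [ 0.4369 -0.0061]
[0.43310389 0.16517031]
```

```bash
python3 -m creep '[[1,-0.0015,-0.008,0.04,0,0,0],[1,0,0,0.045,0,0,0],[1,0,0,0.045,0,0,0],[1,0,0,0.04,0,0,0],[1,0,0,0.025,0,0,0],[1,0,0,0.012,0,0,0],[1,0,0,0,0,0,0],[0.4,0,0,0,0,0,0],[0.3,0,0,0,0,0,0],[0.3,0,0,0,0,0,0],[0.3,0,0,0,0,0,0],[0.3,0,0,0,0,0,0],[0.3,0,0,0,0,0,0]]' 40
python3 - <<'E'
from h import *
to(.607,.095,.026);cv2.imwrite("pics/w2.png",get_image("wrist")[:,:,::-1])
E
```

```text
t: 3.6
tool_pos: [0.4386, 0.1618, 0.0264]
tool_rot: [-3.098, -0.519, -0.005]
contact_force: [-0.8, -0.7, 6.7]
opening: 0.0409
t 3.6 p [0.4386 0.1618 0.0264] tool shift [0.1374 0.118  0.0009] rows 3.6 F [-0.8 -0.7  6.7] open 0.0409
```

View pics/w2.png

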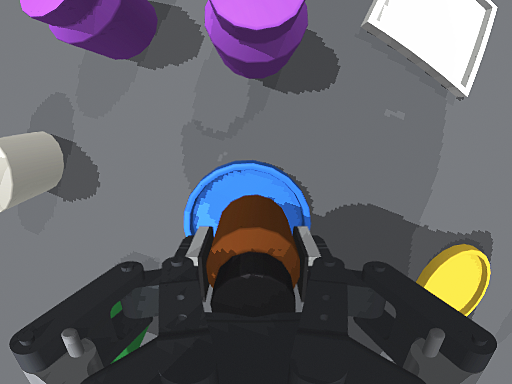

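Gripped: the opening is 41 mm and the black cap sits between the pads. I'll lift it and carry it to the tray.

```bash
python3 -m creep '[[0.3,0,0,0,0,0,0],[0.3,0,0,-0.01,0,0,0],[0.3,0,0,-0.02,0,0,0],[0.3,0,0,-0.03,0,0,0],[0.3,0,0,-0.03,0,0,0],[0.3,0,0,-0.03,0,0,0],[0.3,0.02,0.018,0,0,0,0],[0.3,0.03,0.026,0,0,0,0],[0.3,0.03,0.026,0,0,0,0],[0.3,0.03,0.026,0,0,0,0],[0.3,0.027,0.022,0,0,0,0],[0.3,0,0,0,0,0,0],[0.3,0,0,0,0,0,0],[0.3,0,0,0,0,0,0]]'
python3 - <<'E'
from h import *
to(.607,.095,.027);cv2.imwrite("pics/w3.png",get_image("wrist")[:,:,::-1]);
a=get_image("scene")[90:250,220:420];cv2.imwrite("pics/s3.png",cv2.resize(a[:,:,::-1],None,fx=3,fy=3))
E
```

```text
t: 5.05
tool_pos: [0.6039, 0.0948, 0.1442]
tool_rot: [-3.098, -0.519, 0.002]
contact_force: [-0.2, -0.5, -0.8]
opening: 0.041
t 5.05 p [0.6039 0.0948 0.1442] tool shift [0.0031 0.0009 0.1172] rows 2.3 F [-0.2 -0.5 -0.8] open 0.041
```

View pics/w3.png

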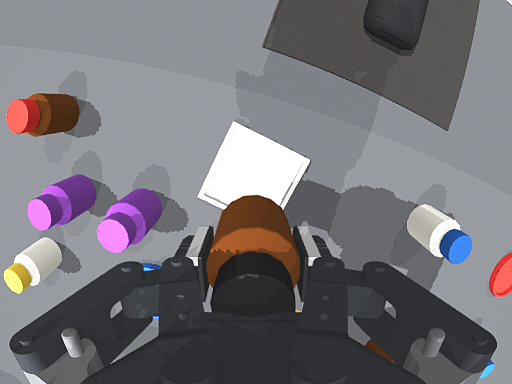

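The bottle hangs upright in the jaws with the tray just below. Lowering gently.

```bash
python3 -m creep '[[0.3,0.003,0.001,0.03,0,0,0],[0.3,0,0,0.035,0,0,0],[0.3,0,0,0.025,0,0,0],[0.3,0,0,0.015,0,0,0],[0.3,0,0,0.008,0,0,0],[0.3,0,0,0.003,0,0,0],[0.3,0,0,0.001,0,0,0],[0.3,0,0,0.0005,0,0,0],[0.3,0,0,0,0,0,0]]'
python3 - <<'E'
from h import *
to(.607,.095,.0264);cv2.imwrite("pics/w4.png",get_image("wrist")[:,:,::-1])
E
```

```text
t: 6.05
tool_pos: [0.609, 0.0945, 0.0281]
tool_rot: [3.098, 0.519, 0.003]
contact_force: [-1.0, 0.6, -1.1]
opening: 0.041
t 6.05 p [0.609  0.0945 0.0281] tool shift [-0.0017 -0.0011  0.0017] rows 0.1 F [-1.   0.6 -1.1] open 0.041
```

View pics/w4.png

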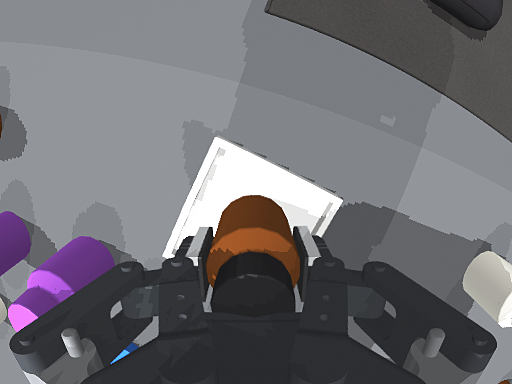

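It is inside the tray and not yet touching (Fz about -1). Creeping down to contact.

```bash
python3 -m creep '[[0.3,0,0,0.001,0,0,0],[0.3,0,0,0.001,0,0,0],[0.3,0,0,0,0,0,0]]'
```

```text
t: 6.4
tool_pos: [0.6087, 0.0944, 0.0264]
tool_rot: [3.098, 0.519, 0.001]
contact_force: [-4.0, -0.3, 5.3]
opening: 0.0409
```

```bash
python3 -m creep '[[0.5,0,0,0,0,0,0],[0.6,0,0,0,0,0,0],[0.8,0,0,0,0,0,0],[1,0,0,0,0,0,0],[1,0,0,0,0,0,0],[1,0,0,-0.015,0,0,0],[1,0,0,-0.04,0,0,0],[1,0,0,-0.05,0,0,0],[1,-0.0269,0.0344,0,0,0,0],[1,-0.0269,0.0344,0,0,0,0],[1,-0.0269,0.0344,0,0,0,0],[1,-0.0269,0.0344,0,0,0,0],[1,-0.0269,0.0344,0,0,0,0],[1,-0.0269,0.0344,0,0,0,0],[1,-0.0269,0.0344,0,0,0,0],[1,-0.0269,0.0344,0,0,0,0],[1,-0.0269,0.0344,0,0,0,0],[1,-0.0269,0.0344,0,0,0,0],[1,0,0,0,0,0,0],[1,0,0,0,0,0,0]]'
python3 - <<'E'
from h import *
to(.466,-.3185,.0225);w=get_image("wrist");s=get_image("scene")
cv2.imwrite("pics/m5.png",np.hstack([w,s])[:,:,::-1][:, :]);a=cv2.imread("pics/m5.png");cv2.imwrite("pics/m5.png",cv2.resize(a,(800,300),interpolation=cv2.INTER_AREA))
E
```

```text
t: 8.4
tool_pos: [0.4657, -0.3193, 0.1308]
tool_rot: [3.099, 0.515, 0.001]
contact_force: [-0.2, 0.7, 0.1]
opening: 0.0852
t 8.4 p [ 0.4657 -0.3193  0.1308] tool shift [ 0.0005 -0.0007  0.1083] rows 2.2 F [-0.2  0.7  0.1] open 0.0852
```

View pics/m5.png

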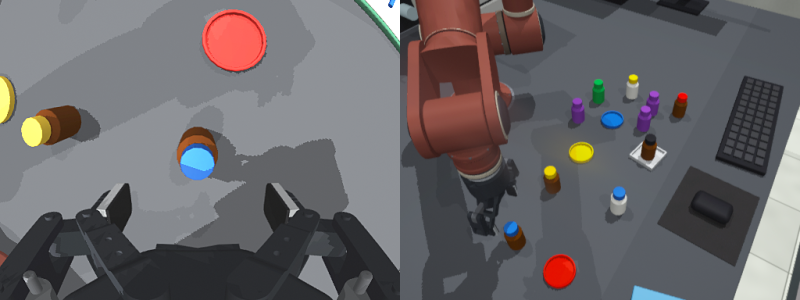

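The spent bottle stands upright in the tray. The amber blue-capped bottle is centred between the fingers. Grasping it.

```bash
python3 -m creep '[[1,0,0,0.035,0,0,0],[1,0,0,0.035,0,0,0],[1,0,0,0.025,0,0,0],[1,0,0,0.0125,0,0,0],[1,0,0,0,0,0,0],[0.3,0,0,0,0,0,0],[0.3,0,0,0,0,0,0],[0.3,0,0,0,0,0,0],[0.3,0,0,0,0,0,0],[0.3,0,0,0,0,0,0],[0.3,0,0,0,0,0,0],[0.3,0,0,0,0,0,0]]' 40
python3 - <<'E'
from h import *
to(.44,.165)
im=get_image("top")
for c,s in blobs(im,(100,140,120),(118,255,255),300)[:4]:print(c,s,ray("top",*c,.008))
im=get_image("scene")
for c,s in blobs(im,(100,140,120),(118,255,255),100)[:4]:print(c,s,ray("scene",*c,.008))
E
```

```text
t: 9.7
tool_pos: [0.467, -0.3194, 0.0243]
tool_rot: [3.096, 0.518, 0.003]
contact_force: [0.0, 0.9, 6.0]
opening: 0.0406
t 9.7 p [ 0.467  -0.3194  0.0243] tool shift [ 0.1322 -0.4668 -0.001 ] rows 9.7 F [0.  0.9 6. ] open 0.0406
[380.51958225  53.12793734] [358  21  58  51 383] [ 0.82937709 -0.30074714]
[182.86099138 223.22737069] [166 207  35  34 928] [0.44016672 0.16748858]
[271.40322581 152.09879032] [257 142  29  22 496] [0.44142012 0.16597876]
[280.45971564 246.60189573] [273 239  16  17 211] [ 0.60624076 -0.06655878]
```

```bash
python3 -m creep '[[0.3,0,0,-0.01,0,0,0],[0.3,0,0,-0.02,0,0,0],[0.3,0,0,-0.03,0,0,0],[0.3,0,0,-0.03,0,0,0],[0.3,0,0,-0.03,0,0,0],[0.3,0.0061,-0.0172,0,0,0,0],[0.3,0.011,-0.035,0,0,0,0],[0.3,0.012,-0.041,0,0,0,0],[0.3,0.012,-0.042,0,0,0,0],[0.3,0.012,-0.042,0,0,0,0],[0.3,0.012,-0.042,0,0,0,0],[0.3,0.012,-0.042,0,0,0,0],[0.3,0.012,-0.042,0,0,0,0],[0.3,0.012,-0.042,0,0,0,0],[0.3,0.012,-0.042,0,0,0,0],[0.3,0.011,-0.036,0,0,0,0],[0.3,0.011,-0.027,0,0,0,0],[0.3,0.008,-0.017,0,0,0,0],[0.3,0,0,0,0,0,0],[0.3,0,0,0,0,0,0]]'
python3 - <<'E'
from h import *
to(.441,.166,.0283);cv2.imwrite("pics/w6.png",get_image("wrist")[:,:,::-1])
E
```

```text
t: 11.8
tool_pos: [0.4477, 0.17, 0.1412]
tool_rot: [3.098, 0.521, -0.003]
contact_force: [0.3, 0.6, -1.3]
opening: 0.0406
t 11.8 p [0.4477 0.17   0.1412] tool shift [-0.0074  0.0015  0.1129] rows 2.3 F [ 0.3  0.6 -1.3] open 0.0406
```

View pics/w6.png

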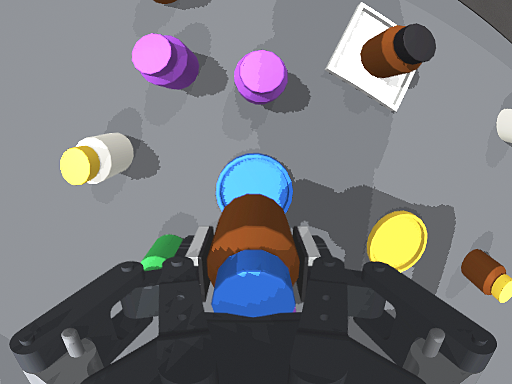

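The blue-capped amber bottle is held upright and the empty blue dish lies below at (254,188). Lowering with the 7 mm correction.

```bash
python3 -m creep '[[0.3,-0.0074,0.0015,0.03,0,0,0],[0.3,0,0,0.035,0,0,0],[0.3,0,0,0.025,0,0,0],[0.3,0,0,0.01,0,0,0],[0.3,0,0,0.006,0,0,0],[0.3,0,0,0.003,0,0,0],[0.3,0,0,0.001,0,0,0],[0.3,0,0,0.001,0,0,0],[0.3,0,0,0.001,0,0,0],[0.3,0,0,0,0,0,0]]'
```

```text
t: 12.85
tool_pos: [0.4428, 0.1662, 0.0308]
tool_rot: [-3.098, -0.519, -0.001]
contact_force: [-0.2, -0.6, -0.4]
opening: 0.0406
```

```bash
python3 -m creep '[[0.3,0,0,0.001,0,0,0],[0.3,0,0,0.001,0,0,0],[0.3,0,0,0.001,0,0,0],[0.3,0,0,0,0,0,0]]'
```

```text
t: 13.25
tool_pos: [0.4426, 0.1662, 0.0283]
tool_rot: [3.098, 0.519, -0.001]
contact_force: [-4.5, -1.4, 5.9]
opening: 0.0407
```

Touched down (Fz about 6 N). Releasing, then on to the yellow bottle.

```bash
python3 -m creep '[[0.5,0,0,0,0,0,0],[0.6,0,0,0,0,0,0],[0.8,0,0,0,0,0,0],[1,0,0,0,0,0,0],[1,0,0,0,0,0,0],[1,0,0,-0.015,0,0,0],[1,0,0,-0.04,0,0,0],[1,0,0,-0.05,0,0,0],[1,-0.0147,0.0422,0,0,0,0],[1,-0.0147,0.0422,0,0,0,0],[1,-0.0147,0.0422,0,0,0,0],[1,-0.0147,0.0422,0,0,0,0],[1,-0.0147,0.0422,0,0,0,0],[1,-0.0147,0.0422,0,0,0,0],[1,-0.0147,0.0422,0,0,0,0],[1,0,0,0,0,0,0],[1,0,0,0,0,0,0]]'
python3 - <<'E'
from h import *
to(.4415,-.1465,.0225);w=get_image("wrist");s=get_image("scene")
cv2.imwrite("pics/m7.png",cv2.resize(np.hstack([w,s])[:,:,::-1],(800,300),interpolation=cv2.INTER_AREA))
E
```

```text
t: 14.95
tool_pos: [0.4411, -0.1473, 0.1322]
tool_rot: [-3.098, -0.515, 0.0]
contact_force: [0.6, -0.1, -0.0]
opening: 0.0854
t 14.95 p [ 0.4411 -0.1473  0.1322] tool shift [ 0.0006 -0.0005  0.1097] rows 2.2 F [ 0.6 -0.1 -0. ] open 0.0854
```

View pics/m7.png

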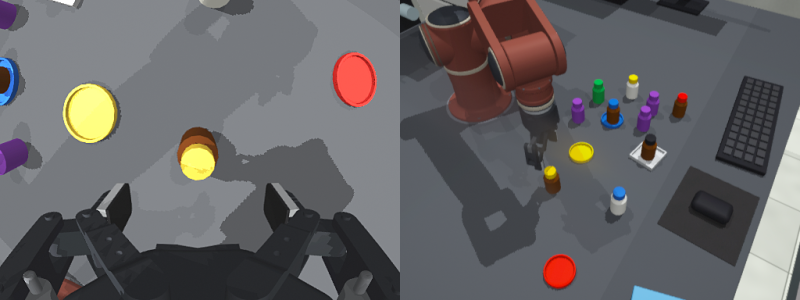

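The blue-capped bottle stands upright in the blue dish, and the amber yellow-capped one is centred below. Grasping it.

```bash
python3 -m creep '[[1,0,0,0.035,0,0,0],[1,0,0,0.035,0,0,0],[1,0,0,0.025,0,0,0],[1,0,0,0.0125,0,0,0],[1,0,0,0,0,0,0],[0.3,0,0,0,0,0,0],[0.3,0,0,0,0,0,0],[0.3,0,0,0,0,0,0],[0.3,0,0,0,0,0,0],[0.3,0,0,0,0,0,0],[0.3,0,0,0,0,0,0],[0.3,0,0,0,0,0,0]]' 40
python3 -c "
from h import *
to(.437,-.006)"
```

```text
t: 16.25
tool_pos: [0.4427, -0.1473, 0.0266]
tool_rot: [3.097, 0.518, 0.004]
contact_force: [-0.7, 1.5, 6.8]
opening: 0.0406
t 16.25 p [ 0.4427 -0.1473  0.0266] tool shift [ 0.0406 -0.1355 -0.0002] rows 2.8 F [-0.7  1.5  6.8] open 0.0406
```

```bash
python3 -m creep '[[0.3,0,0,-0.01,0,0,0],[0.3,0,0,-0.02,0,0,0],[0.3,0,0,-0.03,0,0,0],[0.3,0,0,-0.02,0,0,0],[0.3,0.005,-0.0165,0,0,0,0],[0.3,0.01,-0.034,0,0,0,0],[0.3,0.0106,-0.034,0,0,0,0],[0.3,0.01,-0.034,0,0,0,0],[0.3,0.005,-0.017,0,0,0,0],[0.3,0,0,0,0,0,0],[0.3,0,0,0,0,0,0]]'
python3 - <<'E'
from h import *
to(.437,-.006,.0306);cv2.imwrite("pics/w8.png",get_image("wrist")[:,:,::-1])
E
```

```text
t: 17.35
tool_pos: [0.4355, -0.0055, 0.105]
tool_rot: [3.098, 0.52, 0.0]
contact_force: [-0.0, 0.5, -2.4]
opening: 0.0408
t 17.35 p [ 0.4355 -0.0055  0.105 ] tool shift [0.0012 0.0009 0.0744] rows 1.5 F [-0.   0.5 -2.4] open 0.0408
```

View pics/w8.png

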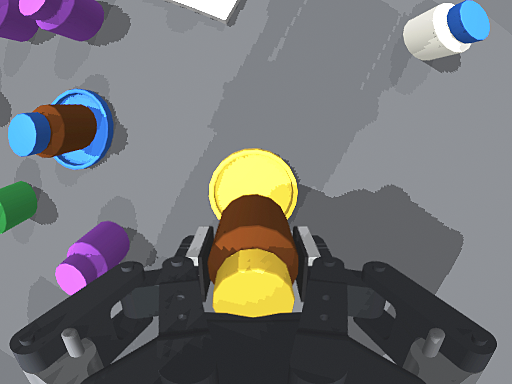

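The yellow bottle is held over the yellow dish, which is centred at (253,190). Lowering.

```bash
python3 -m creep '[[0.3,0.0012,0.0009,0.025,0,0,0],[0.3,0,0,0.025,0,0,0],[0.3,0,0,0.012,0,0,0],[0.3,0,0,0.006,0,0,0],[0.3,0,0,0.003,0,0,0],[0.3,0,0,0.001,0,0,0],[0.3,0,0,0.001,0,0,0],[0.3,0,0,0,0,0,0]]'
```

```text
t: 18.2
tool_pos: [0.4376, -0.0059, 0.0325]
tool_rot: [3.098, 0.519, 0.002]
contact_force: [-0.3, 0.2, -1.6]
opening: 0.041
```

```bash
python3 -m creep '[[0.3,0,0,0.001,0,0,0],[0.3,0,0,0.001,0,0,0],[0.3,0,0,0.0005,0,0,0],[0.3,0,0,0,0,0,0]]'
```

```text
t: 18.6
tool_pos: [0.4376, -0.0059, 0.0307]
tool_rot: [3.098, 0.519, 0.0]
contact_force: [-3.4, 0.9, 7.2]
opening: 0.0408
```

```bash
python3 -m creep '[[0.5,0,0,0,0,0,0],[0.6,0,0,0,0,0,0],[0.8,0,0,0,0,0,0],[1,0,0,0,0,0,0],[1,0,0,0,0,0,0],[1,0,0,-0.015,0,0,0],[1,0,0,-0.05,0,0,0],[1,0,0,-0.05,0,0,0],[1,0.0338,-0.0313,0,0,0,0],[1,0.0338,-0.0313,0,0,0,0],[1,0.0338,-0.0313,0,0,0,0],[1,0.0338,-0.0313,0,0,0,0],[1,0.0338,-0.0313,0,0,0,0],[1,0.0338,-0.0313,0,0,0,0],[1,0.0338,-0.0313,0,0,0,0],[1,0.0338,-0.0313,0,0,0,0],[1,0,0,0,0,0,0],[1,0,0,0,0,0,0]]'
python3 - <<'E'
from h import *
to(.612,.319,.0225);w=get_image("wrist");s=get_image("scene")
cv2.imwrite("pics/m9.png",cv2.resize(np.hstack([w,s])[:,:,::-1],(800,300),interpolation=cv2.INTER_AREA))
E
```

```text
t: 20.4
tool_pos: [0.6109, 0.3197, 0.1432]
tool_rot: [3.097, 0.521, -0.003]
contact_force: [-0.1, -0.1, 0.2]
opening: 0.0858
t 20.4 p [0.6109 0.3197 0.1432] tool shift [0.001  0.0009 0.1207] rows 2.4 F [-0.1 -0.1  0.2] open 0.0858
```

View pics/m9.png

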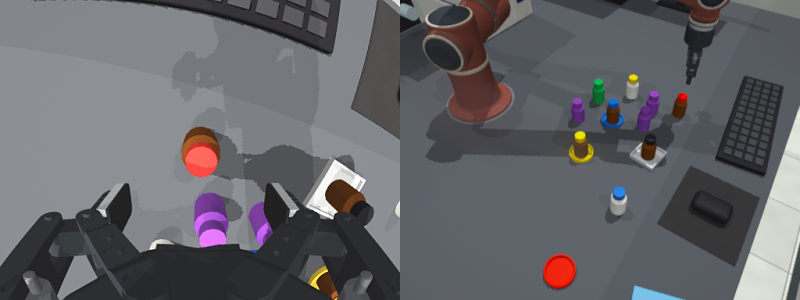

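The yellow-capped bottle stands in the yellow dish. The amber red-capped bottle is centred between the fingers, and the purple ones are clear. Grasping it.

```bash
python3 -m creep '[[1,0.001,0.001,0.045,0,0,0],[1,0,0,0.04,0,0,0],[1,0,0,0.022,0,0,0],[1,0,0,0.0125,0,0,0],[1,0,0,0,0,0,0],[0.3,0,0,0,0,0,0],[0.3,0,0,0,0,0,0],[0.3,0,0,0,0,0,0],[0.3,0,0,0,0,0,0],[0.3,0,0,0,0,0,0],[0.3,0,0,0,0,0,0],[0.3,0,0,0,0,0,0]]' 40
python3 -c "
from h import *
to(.597,-.3185)"
```

```text
t: 21.7
tool_pos: [0.6139, 0.3189, 0.0272]
tool_rot: [-3.098, -0.519, -0.006]
contact_force: [0.0, -0.5, 5.3]
opening: 0.041
t 21.7 p [0.6139 0.3189 0.0272] tool shift [-0.2237  0.5971 -0.0008] rows 12.8 F [ 0.  -0.5  5.3] open 0.041
```

```bash
python3 -m creep '[[0.3,0,0,-0.01,0,0,0],[0.3,0,0,-0.02,0,0,0],[0.3,0,0,-0.035,0,0,0],[0.3,0,0,-0.035,0,0,0],[0.3,0,0,-0.03,0,0,0],[0.3,0,0,-0.01,0,0,0],[0.3,-0.008,0.0213,0,0,0,0],[0.3,-0.0173,0.0462,0,0,0,0],[0.3,-0.0173,0.0462,0,0,0,0],[0.3,-0.0173,0.0462,0,0,0,0],[0.3,-0.0173,0.0462,0,0,0,0],[0.3,-0.0173,0.0462,0,0,0,0],[0.3,-0.0173,0.0462,0,0,0,0],[0.3,-0.0173,0.0462,0,0,0,0],[0.3,-0.0173,0.0462,0,0,0,0],[0.3,-0.0173,0.0462,0,0,0,0],[0.3,-0.0173,0.0462,0,0,0,0],[0.3,-0.0173,0.0462,0,0,0,0],[0.3,-0.0173,0.0462,0,0,0,0],[0.3,-0.008,0.0213,0,0,0,0]]'
python3 -m creep '[[0.3,0,0,0,0,0,0],[0.3,0,0,0,0,0,0]]'
python3 - <<'E'
from h import *
to(.597,-.3185,.0312);cv2.imwrite("pics/w10.png",get_image("wrist")[:,:,::-1])
E
```

```text
t: 23.7
tool_pos: [0.594, -0.3224, 0.1631]
tool_rot: [-3.099, -0.514, 0.003]
contact_force: [0.6, 0.3, -1.0]
opening: 0.0411
t: 23.9
tool_pos: [0.5949, -0.3182, 0.1634]
tool_rot: [-3.096, -0.518, 0.002]
contact_force: [-0.1, 1.2, -1.2]
opening: 0.0405
t 23.9 p [ 0.5949 -0.3182  0.1634] tool shift [0.002  0.0013 0.1322] rows 2.6 F [-0.1  1.2 -1.2] open 0.0405
```

View pics/w10.png

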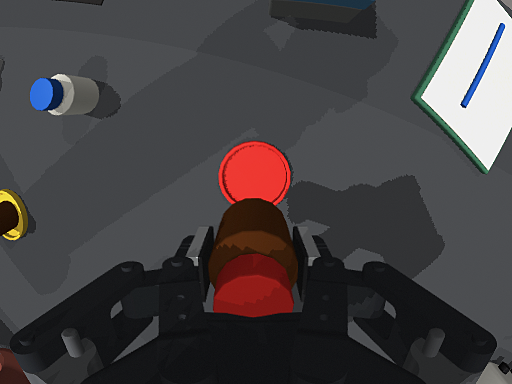

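The red bottle is held over the red dish, centred at (255,173). Lowering.

```bash
python3 -m creep '[[0.3,0.002,0.0013,0.035,0,0,0],[0.3,0,0,0.04,0,0,0],[0.3,0,0,0.03,0,0,0],[0.3,0,0,0.015,0,0,0],[0.3,0,0,0.007,0,0,0],[0.3,0,0,0.003,0,0,0],[0.3,0,0,0.001,0,0,0],[0.3,0,0,0,0,0,0]]'
```

```text
t: 24.75
tool_pos: [0.5989, -0.3201, 0.0357]
tool_rot: [3.096, 0.519, 0.003]
contact_force: [0.4, -0.1, -0.9]
opening: 0.0407
```

```bash
python3 -m creep '[[0.3,0,0,0.001,0,0,0],[0.3,0,0,0.001,0,0,0],[0.3,0,0,0.001,0,0,0],[0.3,0,0,0.001,0,0,0],[0.3,0,0,0,0,0,0]]'
```

```text
t: 25.25
tool_pos: [0.598, -0.3198, 0.0313]
tool_rot: [3.098, 0.519, 0.0]
contact_force: [-2.2, 2.0, 5.8]
opening: 0.0403
```

Contact. Releasing, retreating, then a final look.

```bash
python3 -m creep '[[0.5,0,0,0,0,0,0],[0.6,0,0,0,0,0,0],[0.8,0,0,0,0,0,0],[1,0,0,0,0,0,0],[1,0,0,0,0,0,0],[1,0,0,-0.015,0,0,0],[1,0,0,-0.05,0,0,0],[1,0,0,-0.05,0,0,0],[1,0,0,-0.04,0,0,0],[1,-0.035,0.03,-0.01,0,0,0],[1,-0.035,0.03,0,0,0,0],[1,-0.035,0.03,0,0,0,0],[1,-0.035,0.03,0,0,0,0],[1,-0.035,0.03,0,0,0,0],[1,-0.035,0.03,0,0,0,0],[1,-0.02,0.02,0,0,0,0],[1,0,0,0,0,0,0],[1,0,0,0,0,0,0]]'
python3 - <<'E'
from h import *
for n in("scene","top"):
    a=get_image(n)[:,:,::-1]
    a=a[60:384,60:400] if n=="scene" else a[100:300,80:440]
    cv2.imwrite(f"pics/f_{n}.png",cv2.resize(a,None,fx=1.75 if n=="scene" else 2.2,fy=1.75 if n=="scene" else 2.2,interpolation=2))
E
```

```text
t: 27.05
tool_pos: [0.4452, -0.5839, 0.1957]
tool_rot: [3.098, 0.517, 0.001]
contact_force: [-0.5, -0.4, -0.0]
opening: 0.0853
```

View pics/f_scene.png

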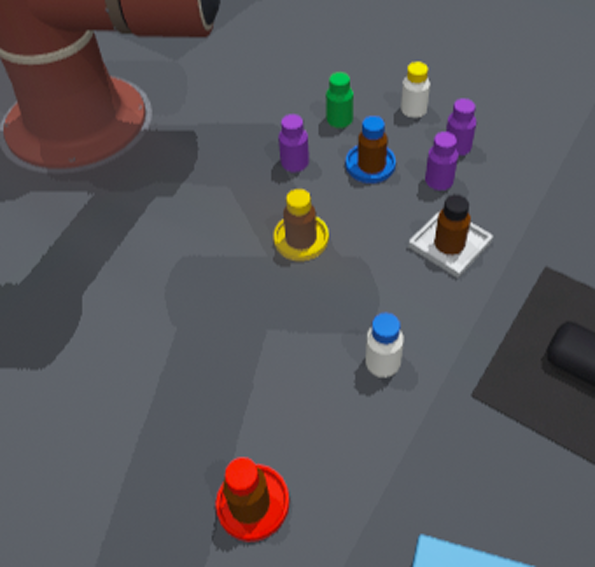

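View pics/f_top.png

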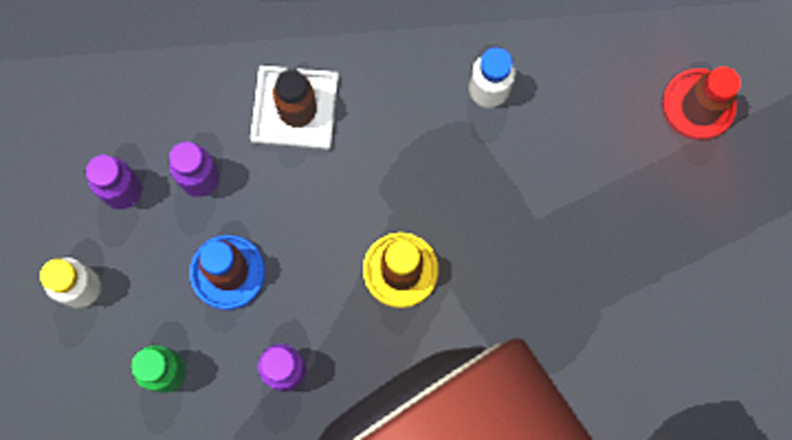

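All four bottles stand upright inside their dishes or tray, and the white, purple and green bottles are where they were. Handing in.

```bash
python3 -c "
from station import finish_job
print(finish_job())"
```

```text
the job is handed in; nothing more can be done
None
```

The changeover is finished and handed in, at about 27 s of the 118 s allowed. I moved the spent black-capped bottle from the blue dish to the grey return tray first. The blue-, yellow- and red-capped amber bottles then went, in that order, into the dishes of their cap colours.

- **Setting down:** each bottle was lowered until it touched the floor (about 5 to 7 N) and only then released.
- **Final pictures:** the last scene and top views show all four bottles upright inside their dishes or tray. The white, purple and green bottles are where they started, and the gripper is open and clear of everything.
- **One disagreement:** my first measurements of the spent bottle differed by about 1 cm between cameras. The wrist view settled it before the grasp, and no check failed.

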